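# Send the sanding block down the rocker chute

## Task

The small paint tin parked in the tail pan of the roller rocker chute keeps it from tipping: lift it off and stand it upright on the bench, clear of the chute. Then lay the sanding block lengthwise on the rocker's rollers, centred beyond the pivot on the outlet side, and let go just above the rollers, so that its own weight tips the rocker and it rolls down to the end stop of the run-out and the empty rocker swings back. Do not push the rocker with the hand, and leave the other things on the bench where they are.

Things in the scene. Friction and masses are not known exactly. Their poses are not given: they have to be found in the camera images.
- chute: Grey metal rocker chute fixed to the bench, base plate 470 x 150 x 8 mm (chute x -145 to +325 mm): two cheeks (139 mm high) carry a tilting roller tray, the rocker; past its outlet a fixed roller run-out, sloping 0.2 rad to an end stop. Origin on the bench under the pivot; x = direction of feed (tail pan at -x, outlet and run-out at +x), y across, z up. Its yaw varies. A block at the end stop has its centre at x = 267, z = 46 mm.
- rocker (a joint): Tilt of the rocker, rad: 0 = level, resting tail-down on its post (start; the weight of its tail returns it here when empty), 0.42 = outlet fully down. Swings freely. The sanding block tips it at once when let go with its centre 30 mm or more beyond the pivot and the tail pan empty; block lying nearer the pivot may not tip it.
- pivot (a point): Pivot axis of the rocker (runs along chute y), mid-width, 125 mm above the bench. With the rocker level, roller tops and pan floor are 135 mm above the bench; 124 mm clear between side rails, which rise 6 mm above the rollers. Along chute x from the pivot: pan floor -148 to -52 mm, a 6 mm high cross bar at -50 mm, rollers -46 to +126 mm, open outlet end +130 mm.
- load_mark (a point): Point on the rocker at roller-top height, mid-width, 50 mm beyond the pivot on the outlet side: a good place for the centre of the sanding block's underside. Moves with the rocker.
- tail_pan (a point): Centre of the tail pan floor, 100 mm before the pivot on the tail side. Moves with the rocker.
- small_tin: Small round closed paint tin, 58 mm diameter, 58 mm high, about 0.16 kg, standing upright in the tail pan at the start; origin at the centre of its underside, z up the tin. The smallest tin; grip round its side.
- sanding_block: Dark rubber sanding block lying flat on the bench: 60 mm wide (its x), 111 mm long (its y), 27 mm high, about 0.11 kg; origin at the centre of its underside. Grip across the 60 mm width. On the rocker its length (y) lies along the chute's x (within about 20 degrees), either way round.
- big_tin: Bystander: wider paint tin, 68 mm diameter, 60 mm high, standing on the bench; origin at the centre of its underside. Leave alone.
- tape_roll: Bystander: masking tape roll lying flat, 86 mm diameter, 18 mm high; origin at the centre of its underside. Leave alone.
- dropper: Bystander: small white bottle, 35 mm diameter, 85 mm high, upright; origin at the centre of its underside. Leave alone.
Things that resemble listed ones, but are neither listed nor needed, are in the scene too. What is shaped like the small_tin but purple, red or turquoise is not meant.

How it is judged:
On the way, in this order (a step that is already met when the one before it is completed fails the run):
1. the small tin stands upright on the bench, let go, and the rocker is still level (height (world z) of small_tin below 0.005 m and angle between small_tin's own z axis and vertical below 0.1 rad and linear speed of small_tin below 0.02 m/s and contact force between the fingers and small_tin below 0.05 N and value of joint rocker below 0.03 rad), for 0.2 s.
2. the sanding block, let go, tips the rocker by its own weight and rides down it, with no hand on block or chute (value of joint rocker above 0.2 rad and height (world z) of sanding_block above 0.075 m and x of sanding_block in the frame of chute between 0 and 0.16 m and angle between the y axis of sanding_block and the x axis of chute, either way round below 0.4 rad and contact force between the fingers and sanding_block below 0.05 N and contact force between the fingers and chute below 0.05 N), for 0.05 s.
At the end, for the whole second after the job is handed in: The sanding block lies flat and still at the run-out's end stop (within 30 mm along, 45 mm across and 15 mm in height of chute x 267, y 0, z 46 mm), the rocker is back level (under 0.03 rad), and the small tin stands upright (within 0.1 rad) and still on the bench top (height (world z) of small_tin below 0.005 m and angle between small_tin's own z axis and vertical below 0.1 rad and linear speed of each of small_tin, sanding_block below 0.02 m/s and x of sanding_block in the frame of chute between 0.2375 and 0.2975 m and y of sanding_block in the frame of chute between -0.045 and 0.045 m and z of sanding_block in the frame of chute between 0.031 and 0.061 m and angle between sanding_block's own z axis and vertical below 0.35 rad and value of joint rocker below 0.03 rad); the robot touches nothing.
It fails at once if the rocker was pushed by the hand while tipped (value of joint rocker above 0.06 rad and contact force between any of the fingers, the arm and chute above 3 N).
It fails at once if the sanding block was let go more than 30 mm above the rollers (height (world z) of sanding_block above 0.165 m and contact force between the fingers and sanding_block below 0.01 N).
It fails at once if the wider tin was shoved out of its place (more than 30 mm) (distance of big_tin from where it was at the start of the episode above 0.03 m).
It fails at once if the tape roll was shoved out of its place (more than 30 mm) (distance of tape_roll from where it was at the start of the episode above 0.03 m).
It fails at once if the dropper bottle was shoved out of its place (more than 30 mm) (distance of dropper from where it was at the start of the episode above 0.03 m).
It also fails if it takes over 58 s, if anything falls off the work surface, if the arm or the gripper's body presses on something with over 40 N, if the wrist force passes 120 N, or if a joint passes its speed limit or range.

## Robot

A 6-joint arm with a two-finger parallel gripper is mounted at the origin on a cart in front of the work surface, level with it; the furniture and walls round the work are solid. World frame = base frame: x ahead of the robot, y to its left, z up, the work surface at z = 0. Lengths are in m, angles in rad, forces in N, time in s.
With the tool pointing down it reaches from about 0.35 to 0.775 m from the base axis. Payload 7.3 kg.
Tool frame: the origin (TCP) lies at the very end of the fingers, on their centre line; the grasp point (between the pads) lies 19 mm behind it; z points along the fingers, y is the line along which they close (so a half turn about z gives the same grasp; the last joint's range is limited). The gripper opens to 92 mm and grips with 3 to 60 N. Pads are 19 mm wide; open, the fingers measure 130 mm over their backs; the gripper's body (75 mm by 190 mm) begins 47 mm behind the grasp point.
Start: joints at [1.171, 0.342, 1.524, -0, 1.275, -0.146], TCP at [0.132, 0.508, 0.227] pointing down, gripper open.
Joint ranges: [-2.53, 2.53], [-0.77, 2.02], [0.04, 2.7], [-1, 4.14], [0.28, 2.66], [-3.11, 3.11]. Speed limits (rad/s): [2.57, 2.57, 3.14, 3.14, 3.14, 3.14].

## Interface

Orientations are given as a 3x3 rotation matrix whose columns are the frame's x, y, z axes.
In Python, from plant import sensors, cams, manip gives the robot as it stands. The module is installed in compiled form; this text tells all that it offers.
- The arm moves only by the shell command python3 -m inch 'ROWS'. ROWS is a JSON object of lists of equal length, an entry for each row: "grip": the opening, from 0 (shut) to 1 (fully open); "offset": the shift along the world's x, y, z each as a share of 0.05 m, from -1 to 1, a list of three; "roll": the turn about the world's z as a share of 5 degrees, from -1 to 1. In form: {"grip": [grip, ...], "offset": [[x, y, z], ...], "roll": [roll, ...]}. A call has exactly 10 rows; each row shifts and turns the commanded pose from where the row before left it; what a row does not reach is not made up. A row lasts 1/8 s, in which the tool goes at most 62.5 mm and 10.7 degrees, less where a joint would pass 70% of its speed; a pose out of reach is approached as far as the arm can. A call with a number of a shift or a turn outside -1 to 1 is refused whole. A call with a gripper value outside its range is refused whole. The fingers move at their own pace and stop on an object; the grip force is fixed at half the most. Time passes only in rows, so rows that do not move let the fingers close, or fill a call up. It gives the time, the measured TCP pose, the force, the opening and the grip force at its end, in the units of the state.
- sensors.observe(): the state, without advancing time (a new reading comes with each control period).
- cams.snapshot(name): name is "scene" or "top"; returns a dict with "pixels" (384x512x3 uint8, blue, green, red), "fx", "fy", "cx", "cy" (pixels), "extrinsics" (4x4, takes a point from world to camera coordinates). Camera axes: x right, y down, z forward; pixel columns grow to the right and rows downward; lengths in m; the calibration is good to about 2 mm. A picture is of the moment at which its call begins. There is no depth.
- manip.close_job(): hands the job in; it is judged then, once.
The state is a dict: "clock": time; "joint_pos": joint angles; "joint_vel": joint speeds; "joint_efforts": joint torques, N m; "position": TCP position; "eef_rot": TCP orientation; "wrist_force": force on the tool from outside, world axes, zero at the start; "moment": the same for the moment, N m; "grip_width": finger opening in m; "gripper_force": force on a finger pad.
Only numpy, scipy, OpenCV 4.12 (cv2) and the standard library are available. Lean on these libraries where they do the work, as an engineer would, in place of code of your own. Each camera call takes 0.05 s, during which the arm holds its last target. There are 200 camera calls.

## Working session

There is one attempt and no reset: what is moved stays moved. The work goes in short steps, Python scripts to look and compute and a shell command to move; the robot and the scene stay as the last step left them, time stands still between calls to the robot, and variables do not carry over. Pictures are saved under pics/ and viewed, at most 10 in all, crops included, and the job is handed in when it is done.

```bash
mkdir -p pics; cat > h.py <<'E'
import numpy as np, cv2, pickle
from plant import sensors, cams
def P(s): return s["extrinsics"], np.array([[s["fx"],0,s["cx"]],[0,s["fy"],s["cy"]],[0,0,1]])
def tri(a,pa,b,pb):
    M=[]
    for s in (a,b):
        E,K=P(s); M.append(K@np.array(E)[:3])
    X=cv2.triangulatePoints(M[0],M[1],np.array(pa,float).reshape(2,1),np.array(pb,float).reshape(2,1))
    return (X[:3]/X[3]).ravel()
def ray(s,p,z):
    E,K=P(s);E=np.array(E);R=E[:3,:3];c=-R.T@E[:3,3]
    d=R.T@np.linalg.inv(K)@np.array([p[0],p[1],1.]); return c+d*(z-c[2])/d[2]
def proj(s,X):
    E,K=P(s);q=K@(np.array(E)[:3]@np.append(X,1));return q[:2]/q[2]
E
python3 - <<'E'
from h import *
S={n:cams.snapshot(n) for n in("scene","top")}
pickle.dump(S,open("s0.pkl","wb"))
for n in S:
    cv2.imwrite(f"pics/{n}0.png",cv2.resize(S[n]["pixels"],(800,600),interpolation=cv2.INTER_CUBIC))
    print(n,S[n]["fx"],np.round(S[n]["extrinsics"],3).tolist())
print(sensors.observe()["eef_rot"])
E
```

```text
scene 375.25478748273486 [[0.907, -0.421, 0.014, -0.498], [-0.185, -0.429, -0.884, 0.199], [0.378, 0.799, -0.467, 1.25], [0.0, 0.0, 0.0, 1.0]]
top 429.21572662523914 [[0.008, -1.0, 0.003, -0.034], [-0.98, -0.008, -0.201, 0.549], [0.201, -0.001, -0.98, 1.346], [0.0, 0.0, 0.0, 1.0]]
[[-9.67970948e-01  2.51061721e-01 -5.06190778e-04]
 [ 2.51062174e-01  9.67970124e-01 -1.27399629e-03]
 [ 1.70125848e-04 -1.36027676e-03 -9.99999060e-01]]
```

View pics/scene0.png

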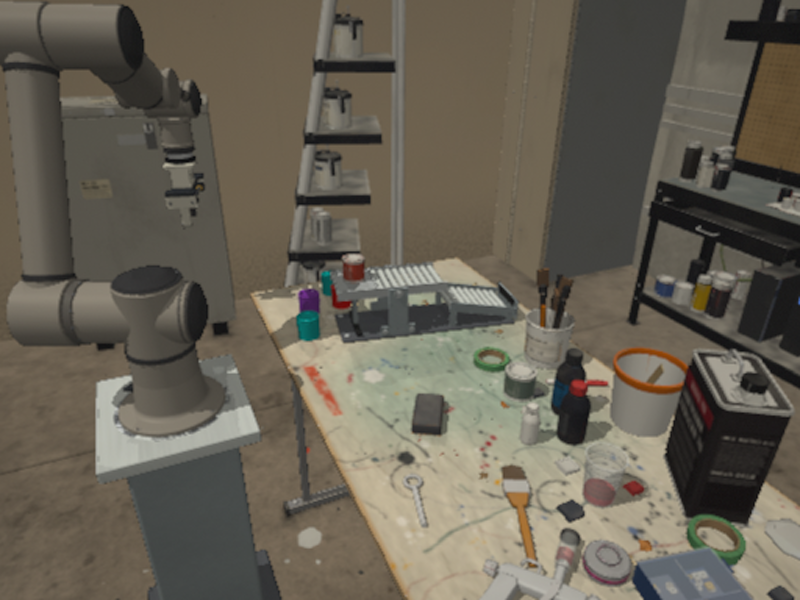

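View pics/top0.png

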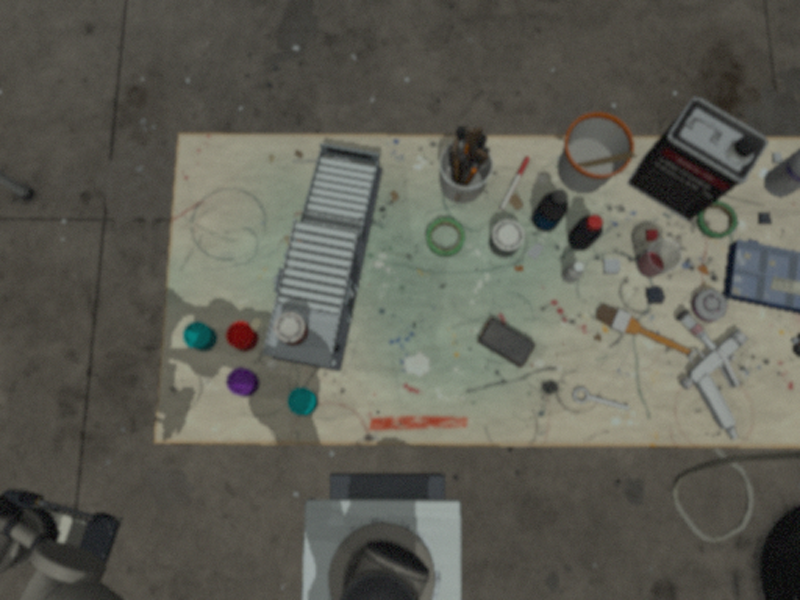

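The scene view shows the tin in the tail pan at about (353,267), the chute running right to (515,310), and the block at (428,413). The top view shows the tin at (290,326), the block at (506,341), and the chute outlet pointing up, away from the robot. I'll enlarge both.

```bash
python3 - <<'E'
from h import *
S=pickle.load(open("s0.pkl","rb"))
def crop(n,x,y,w,h,k,f): cv2.imwrite(f,cv2.resize(S[n]["pixels"][y:y+h,x:x+w],None,fx=k,fy=k,interpolation=cv2.INTER_CUBIC))
crop("top",160,85,190,150,4,"pics/topc.png")
crop("scene",185,155,160,130,5,"pics/scenec.png")
E
```

```text
(no output)
```

View pics/topc.png

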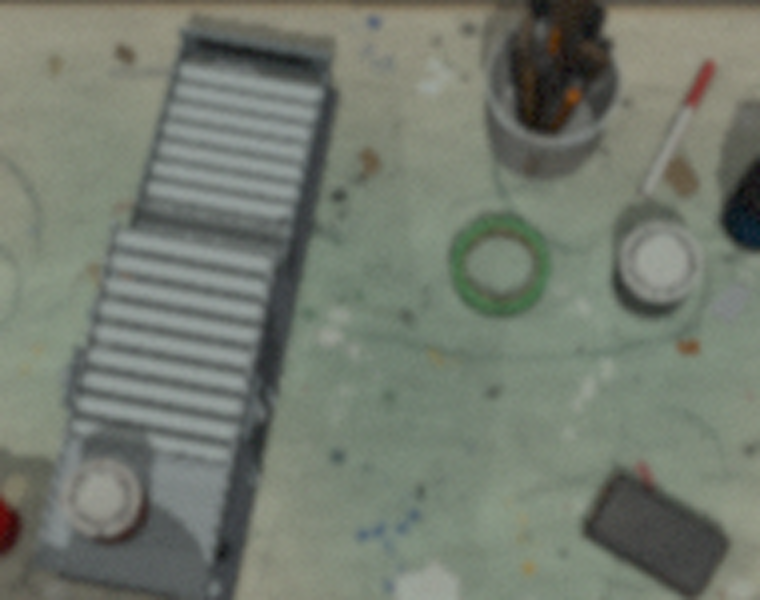

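View pics/scenec.png

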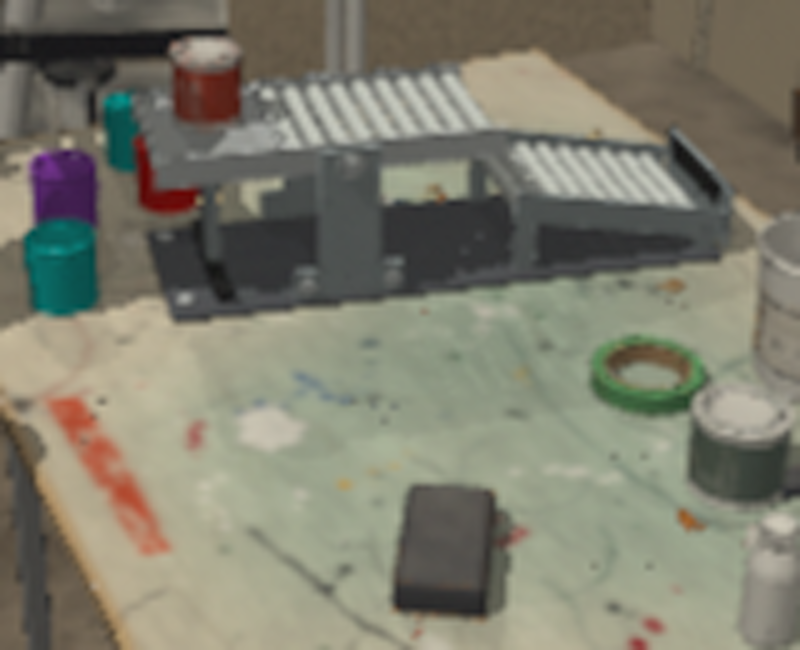

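```bash
cat > fit.py <<'E'
from h import *
from scipy.optimize import least_squares
S=pickle.load(open("s0.pkl","rb"))
T=lambda u,v:(160+u/4-.375,85+v/4-.375)
C=lambda u,v:(185+u/5-.4,155+v/5-.4)
tin=tri(S["top"],T(104,490),S["scene"],C(207,50)); print("tin lid",tin.round(4))
obs=[("scene",C(174,321),(-.145,-.075,0)),("scene",C(718,259),(.325,-.075,0)),("scene",C(150,232),(-.145,.075,.008)),
("top",T(230,599),(-.145,-.075,.008)),("top",T(337,90),(.325,-.075,.008)),
("top",T(118,228),(.13,.066,.141)),("top",T(277,258),(.13,-.066,.141)),("scene",C(458,68),(.13,.066,.141)),("scene",C(490,133),(.13,-.066,.141)),
("top",T(40,570),(-.15,.066,.141)),("top",T(215,597),(-.15,-.066,.141))]
def W(q,p): c,s=np.cos(q[2]),np.sin(q[2]); return np.array([q[0]+c*p[0]-s*p[1],q[1]+s*p[0]+c*p[1],p[2]+(q[3] if len(q)>3 else 0)])
f=lambda q:np.concatenate([proj(S[n],W(q,p))-u for n,u,p in obs])
r=least_squares(f,[.5,.15,0],loss="soft_l1"); q=r.x
print("chute",q.round(4)); print(f(q).reshape(-1,2).round(1).tolist())
c,s=np.cos(q[2]),np.sin(q[2]); print("tin in chute",np.array([[c,s],[-s,c]])@(tin[:2]-q[:2]))
for nm,p in(("load",(.05,0,.135)),("pan",(-.1,0,.135)),("stop",(.267,0,.046))): print(nm,W(q,p).round(4))
# block: dark mask
hulls={}
for n,(x,y,w,h) in {"top":(300,195,50,45),"scene":(260,248,30,32)}.items():
    g=S[n]["pixels"][y:y+h,x:x+w].max(2); m=((g<105)*255).astype(np.uint8)
    k,l,st,ce=cv2.connectedComponentsWithStats(m); i=1+st[1:,4].argmax(); pts=cv2.findNonZero((l==i).astype(np.uint8)).reshape(-1,2)+[x,y]
    hulls[n]=(pts,st[i,4]); print(n,"mask",st[i,4],(ce[i]+[x,y]).round(1),cv2.minAreaRect(pts.astype(np.int32)))
box=[(a*.030,b*.0555,z) for a in(-1,1) for b in(-1,1) for z in(0,.027)]
def sil(n,q): # moments of projected silhouette
    P=np.float32([proj(S[n],W(q,p)) for p in box]); m=cv2.moments(cv2.convexHull(P)); a=m["m00"]; return np.array([m["m10"]/a,m["m01"]/a,m["mu20"]/a,m["mu11"]/a,m["mu02"]/a])
def mo(pts): c=pts.mean(0); d=np.cov(pts.T); return np.array([*c,d[0,0],d[0,1],d[1,1]])
w=np.array([1,1,.15,.15,.15])
for fz in (0,1):
    g=lambda q:np.concatenate([(sil(n,q)-mo(hulls[n][0]))*w for n in hulls])
    b=min((least_squares(g,[.4,-.18,a]+[0]*fz) for a in(0,.5,1,1.5,2,2.5)),key=lambda r:r.cost); print("block",b.x.round(4),b.cost, b.fun.round(1).tolist())
E
python3 fit.py
```

```text
tin lid [0.4796 0.1711 0.1953]
chute [ 0.5657  0.1367 -0.1662]
[[-0.8, 2.1], [0.5, 0.5], [-2.1, 0.6], [1.8, 3.6], [0.3, -0.5], [-1.0, -1.9], [0.5, -2.4], [-0.4, -0.6], [3.3, -0.8], [-0.4, -0.1], [-1.2, 0.8]]
tin in chute [-0.09056575  0.0196556 ]
load [0.615  0.1285 0.135 ]
pan [0.4671 0.1533 0.135 ]
stop [0.829  0.0926 0.046 ]
top mask 715 [323.5 218. ] ((323.4837341308594, 218.0252685546875), (35.69000244140625, 20.90929412841797), 32.7352294921875)
scene mask 538 [274.9 265.2] ((275.3299560546875, 265.19000244140625), (21.920310974121094, 26.304372787475586), 8.130102157592773)
block [ 0.4821 -0.2781  2.4596] 24.973821693850965 [5.6, -0.8, -1.4, 0.2, 0.4, 2.4, 2.1, 0.2, -1.7, 1.5]
block [ 0.4961 -0.2588 -0.0823 -0.0118] 43.18929526229832 [-0.9, -4.6, 2.3, -3.6, -3.6, 4.0, 0.5, 2.1, 3.6, 0.5]
```

```bash
cat >> fit.py <<'E'
print("ray top",ray(S["top"],(323.5,218),.02).round(4),"ray scene",ray(S["scene"],(274.9,265.2),.013).round(4))
g=lambda q:np.concatenate([(sil(n,q)-mo(hulls[n][0]))*w for n in hulls])
for a in(0,.5,1,1.5,2,2.5):
    b=least_squares(g,[.42,-.2,a]);print(b.x.round(4),b.cost)
E
python3 fit.py | tail -7
python3 - <<'E'
from h import *
S=pickle.load(open("s0.pkl","rb"))
for n in S: print(n,S[n]["cx"],S[n]["cy"],[proj(S[n],X).round(1).tolist() for X in((0,0,0),(.132,.508,.227),(.45,-.2,0))])
E
```

```text
ray top [ 0.478  -0.2591  0.02  ] ray scene [ 0.4781 -0.2672  0.013 ]
[ 0.4721 -0.256   0.    ] 39.363853094395495
[ 0.4583 -0.2146  0.4874] 291.9338918126526
[ 0.4853 -0.2605  1.    ] 116.76235095222539
[ 0.4682 -0.263   1.5008] 130.63583417243606
[ 0.4859 -0.2491  1.9864] 63.57114448226804
[ 0.4801 -0.2628  2.4999] 3.248776315011321
scene 259.950846190839 199.13751768305085 [[110.5, 258.8], [121.9, 141.9], [258.3, 259.0]]
top 254.47694955273735 194.20544067752274 [[243.6, 369.3], [52.7, 332.5], [305.1, 227.0]]
```

```bash
sed -i 's/least_squares(g,\(.*\)) for a/least_squares(g,\1,diff_step=1e-3) for a/; s/least_squares(g,\[.42,-.2,a\])/least_squares(g,[.47,-.26,a],diff_step=1e-3)/' fit.py
cat >> fit.py <<'E'
b=least_squares(g,[.48,-.262,2.5],diff_step=1e-3).x; print("B",b)
def lines(n,K,x0,y0):
    im=cv2.resize(S[n]["pixels"],None,fx=K,fy=K,interpolation=cv2.INTER_CUBIC)
    def poly(q,ps,col):
        p=np.array([(proj(S[n],W(q,p))+.5)*K for p in ps]).round().astype(np.int32); cv2.polylines(im,[p],True,col,1)
    R=lambda a,c,h,z:[(a,-h,z),(c,-h,z),(c,h,z),(a,h,z)]
    poly(q,R(-.145,.325,.075,.008),(0,0,255)); poly(q,R(-.15,.13,.066,.141),(0,255,255)); poly(q,R(-.046,.126,.062,.135),(255,0,255))
    for z in(0,.027): poly(b,[(-.03,-.0555,z),(.03,-.0555,z),(.03,.0555,z),(-.03,.0555,z)],(0,255,0))
    t=[(tin[0]+.029*np.cos(a)-q[0],tin[1]+.029*np.sin(a)-q[1]) for a in np.linspace(0,6.28,24)]
    for z in(.135,.193): poly([q[0],q[1],0],[(*p,z) for p in t],(255,255,0))
    return im[y0:y0+600,x0:x0+400]
cv2.imwrite("pics/ov.png",np.hstack([lines("top",3,500,240),lines("scene",3,550,440)]))
E
python3 fit.py | tail -9
```

```text
block [ 0.481  -0.2603  2.552  -0.0036] 2.3420849966282824 [0.1, -0.4, -0.7, -0.1, -0.5, -0.4, -0.0, -0.7, -0.9, 1.5]
ray top [ 0.478  -0.2591  0.02  ] ray scene [ 0.4781 -0.2672  0.013 ]
[ 0.4802 -0.2612 -0.5882] 2.673494713443229
[ 0.4802 -0.2612 -0.5883] 2.673491656673773
[ 0.4802 -0.2612 -0.5883] 2.6735050718482953
[ 0.4802 -0.2612  2.5533] 2.673509922488367
[ 0.4802 -0.2612  2.5532] 2.6734923090055007
[ 0.4802 -0.2612  2.5533] 2.6735079962559425
B [ 0.48020611 -0.26117557  2.55345321]
```

View pics/ov.png

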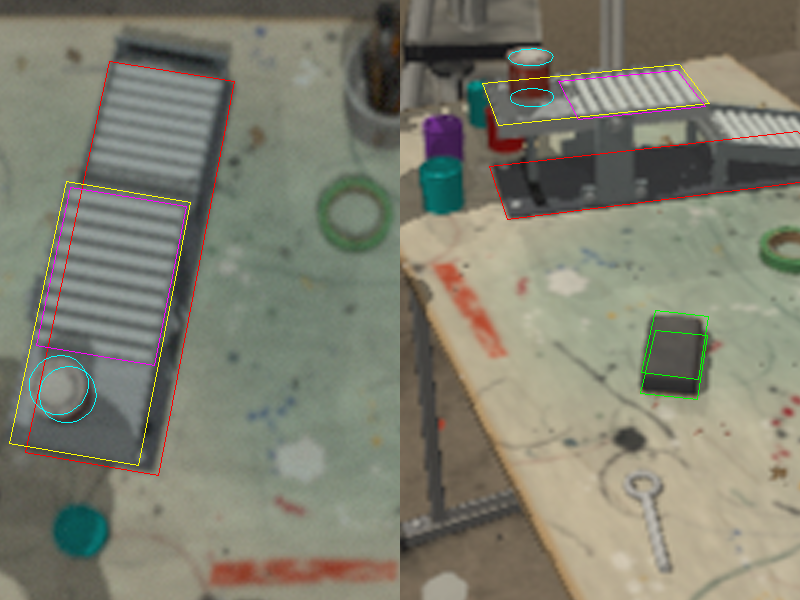

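The overlay fits both views within about 1–2 px. The top view shows the tin lid slightly lower than my click, at crop pixel (104,497), so I'll recompute it. I'm moving over the tin in the meantime.

```bash
python3 -m inch '{"grip":[1,1,1,1,1,1,1,1,1,1],"offset":[[0.69,-0.68,0],[0.69,-0.68,0],[0.69,-0.68,0],[0.69,-0.68,0],[0.69,-0.68,0],[0.69,-0.68,0],[0.69,-0.68,0],[0.69,-0.68,0],[0.69,-0.68,0],[0.69,-0.68,0]],"roll":[0,0,0,0,0,0,0,0,0,0]}'
python3 - <<'E'
from h import *
S=pickle.load(open("s0.pkl","rb"));T=(160+104/4-.375,85+497/4-.375)
print(ray(S["top"],T,.193), tri(S["top"],T,S["scene"],(185+207/5-.4,155+50/5-.4)))
s=cams.snapshot("scene");t=cams.snapshot("top")
a=cv2.resize(s["pixels"][120:270,190:330],None,fx=4,fy=4,interpolation=2)[:600,:400];
b=cv2.resize(t["pixels"][90:240,135:235],None,fx=4,fy=4,interpolation=2)
cv2.imwrite("pics/a1.png",np.hstack([a,b]))
E
```

```text
clock: 1.35
position: [0.4776, 0.1669, 0.2265]
eef_rot: [[-0.968, 0.251, -0.001], [0.251, 0.968, 0.0], [0.001, -0.0, -1.0]]
wrist_force: [0.6, 0.4, -0.5]
grip_width: 0.0918
gripper_force: 0.0
[0.4758875  0.17098608 0.193     ] [0.47644917 0.17028962 0.19565713]
```

View pics/a1.png

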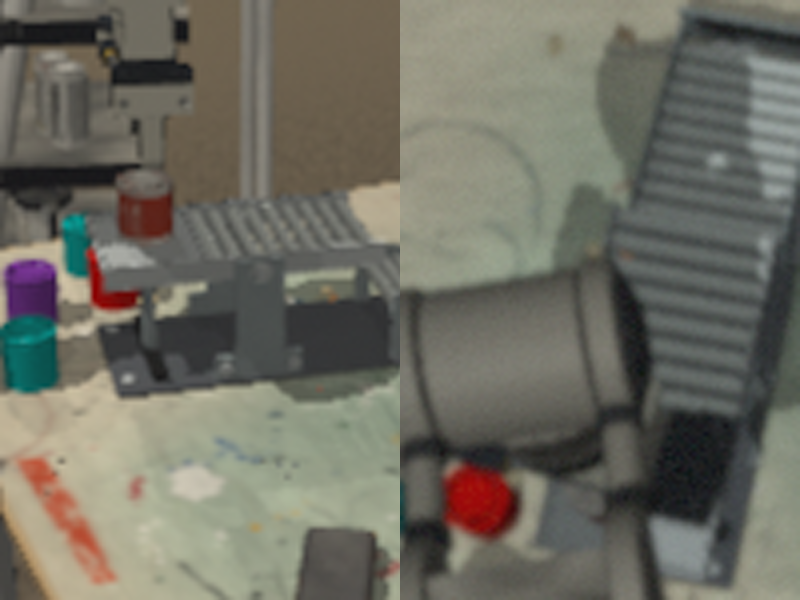

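The scene crop shows the fingers directly above the tin at (145,200), so I'll lower the gripper and close.

```bash
python3 -m inch '{"grip":[1,1,1,1,1,0,0,0,0,0],"offset":[[-0.03,0.06,-0.35],[0,0,-0.35],[0,0,-0.35],[0,0,-0.35],[0,0,0],[0,0,0],[0,0,0],[0,0,0],[0,0,0],[0,0,0]],"roll":[0,0,0,0,0,0,0,0,0,0]}'
```

```text
clock: 2.7
position: [0.4755, 0.1713, 0.1571]
eef_rot: [[-0.968, 0.251, 0.001], [0.251, 0.968, 0.0], [-0.001, 0.001, -1.0]]
wrist_force: [0.8, 0.5, 1.8]
grip_width: 0.0547
gripper_force: 30.0
```

```bash
python3 -m inch '{"grip":[0,0,0,0,0,0,0,0,0,0],"offset":[[0,0,0.1],[0,0,0.1],[0,0,0.2],[0,0,0.3],[0,0,0.3],[0,0,0.3],[0,0,0.3],[0,0,0],[0,0,0],[0,0,0]],"roll":[0,0,0,0,0,0,0,0,0,0]}'
python3 - <<'E'
from h import *
s=cams.snapshot("scene");t=cams.snapshot("top")
a=cv2.resize(s["pixels"][100:220,180:310],None,fx=5,fy=5,interpolation=2)
cv2.imwrite("pics/a2.png",a)
E
```

```text
clock: 3.95
position: [0.4749, 0.1711, 0.2361]
eef_rot: [[-0.968, 0.251, -0.001], [0.251, 0.968, -0.0], [0.001, -0.001, -1.0]]
wrist_force: [-0.3, 0.2, -1.3]
grip_width: 0.055
gripper_force: 30.0
```

View pics/a2.png

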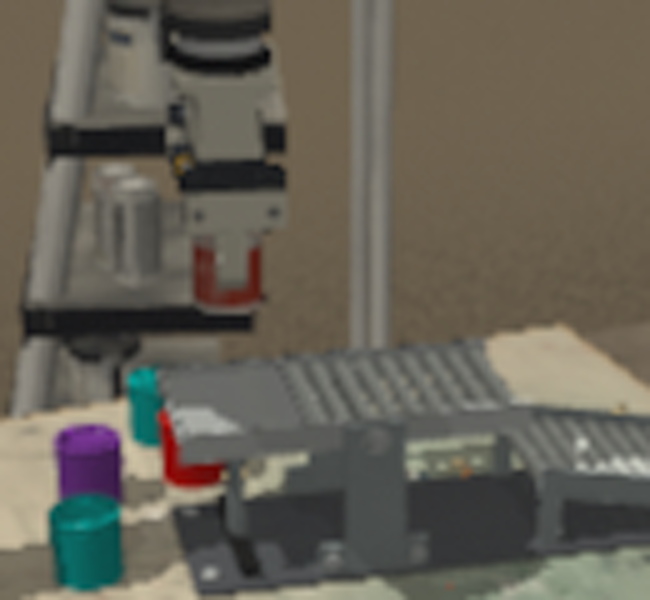

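The picture shows the tin held upright and centred between the fingers at (230,270), with the rocker level. I'm carrying it to clear bench near (0.475, -0.05).

```bash
python3 -m inch '{"grip":[0,0,0,0,0,0,0,0,0,0],"offset":[[0,-0.88,0],[0,-0.88,0],[0,-0.88,0],[0,-0.88,0],[0,-0.88,0],[0,0,-0.7],[0,0,-0.7],[0,0,-0.7],[0,0,-0.7],[0,0,-0.7]],"roll":[0,0,0,0,0,0,0,0,0,0]}'
```

```text
clock: 5.3
position: [0.4753, -0.0488, 0.0606]
eef_rot: [[-0.968, 0.251, 0.0], [0.251, 0.968, 0.0], [-0.0, 0.0, -1.0]]
wrist_force: [0.6, -0.4, -1.8]
grip_width: 0.0544
gripper_force: 30.0
```

```bash
python3 -m inch '{"grip":[0,0,0,0,0,0,0,0,0,0],"offset":[[0,0,-0.3],[0,0,-0.2],[0,0,-0.1],[0,0,-0.06],[0,0,-0.04],[0,0,-0.03],[0,0,0],[0,0,0],[0,0,0],[0,0,0]],"roll":[0,0,0,0,0,0,0,0,0,0]}'
```

```text
clock: 6.55
position: [0.4753, -0.0488, 0.0253]
eef_rot: [[-0.968, 0.251, 0.0], [0.251, 0.968, 0.0], [-0.0, 0.0, -1.0]]
wrist_force: [-0.7, 0.6, -1.5]
grip_width: 0.0546
gripper_force: 30.0
```

```bash
python3 -m inch '{"grip":[0,0,0,0,0,0,0,0,0,0],"offset":[[0,0,-0.02],[0,0,-0.02],[0,0,-0.02],[0,0,0],[0,0,0],[0,0,0],[0,0,0],[0,0,0],[0,0,0],[0,0,0]],"roll":[0,0,0,0,0,0,0,0,0,0]}'
```

```text
clock: 7.8
position: [0.4753, -0.0488, 0.0222]
eef_rot: [[-0.968, 0.251, 0.0], [0.251, 0.968, 0.0], [-0.0, 0.0, -1.0]]
wrist_force: [-0.4, -0.9, -1.6]
grip_width: 0.0546
gripper_force: 30.0
```

```bash
python3 -m inch '{"grip":[0,0,0,0,0,0,0,0,0,0],"offset":[[0,0,-0.02],[0,0,-0.02],[0,0,0],[0,0,0],[0,0,0],[0,0,0],[0,0,0],[0,0,0],[0,0,0],[0,0,0]],"roll":[0,0,0,0,0,0,0,0,0,0]}'
```

```text
clock: 9.05
position: [0.4754, -0.0489, 0.022]
eef_rot: [[-0.968, 0.251, 0.001], [0.251, 0.968, -0.0], [-0.001, -0.0, -1.0]]
wrist_force: [-6.5, 0.4, 18.9]
grip_width: 0.0545
gripper_force: 30.0
```

The tin touches the bench at TCP 0.022. I'll ease off 1.5 mm, release, wait and rise.

```bash
python3 -m inch '{"grip":[0,0,1,1,1,1,1,1,1,1],"offset":[[0,0,0.03],[0,0,0],[0,0,0],[0,0,0],[0,0,0],[0,0,0],[0,0,0.3],[0,0,0.7],[0,0,0.8],[0,0,0]],"roll":[0,0,0,0,0,0,0,0,0,0]}'
python3 -c "
from h import *
n={k:cams.snapshot(k) for k in('scene','top')}
a=cv2.resize(n['scene']['pixels'][150:290,190:330],(560,560),interpolation=2)
cv2.imwrite('pics/a3.png',a)"
```

```text
clock: 10.3
position: [0.4771, -0.0493, 0.1143]
eef_rot: [[-0.968, 0.251, 0.006], [0.251, 0.968, -0.001], [-0.006, 0.0, -1.0]]
wrist_force: [0.4, -0.6, 0.6]
grip_width: 0.0919
gripper_force: 0.0
```

View pics/a3.png

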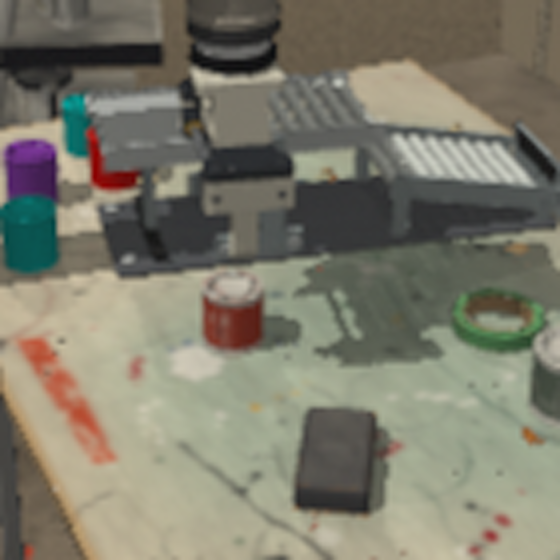

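The tin stands upright on the bench at (233,310) and the rocker is level. Next I'm moving to the block, with a roll of +70.8°.

```bash
python3 -m inch '{"grip":[1,1,1,1,1,1,1,1,1,1],"offset":[[0.01,-0.42,0],[0.01,-0.42,0],[0.01,-0.42,0],[0.01,-0.42,0],[0.01,-0.42,0],[0.01,-0.42,0],[0,-0.42,0],[0,-0.43,0],[0,-0.43,0],[0,-0.43,0]],"roll":[1,1,1,1,1,1,1,1,1,1]}'
python3 -m inch '{"grip":[1,1,1,1,1,1,1,1,1,1],"offset":[[0,0,0],[0,0,0],[0,0,0],[0,0,-0.2],[0,0,-0.3],[0,0,-0.4],[0,0,-0.2],[0,0,-0.1],[0,0,0],[0,0,0]],"roll":[1,1,1,1,0.16,0,0,0,0,0]}'
python3 -c "
from h import *
n={k:cams.snapshot(k) for k in('scene','top')}
a=cv2.resize(n['scene']['pixels'][200:300,220:320],(500,500),interpolation=2)
cv2.imwrite('pics/a4.png',a)"
```

```text
clock: 11.65
position: [0.4775, -0.2604, 0.1099]
eef_rot: [[-0.813, -0.582, -0.003], [-0.582, 0.813, 0.002], [0.001, 0.003, -1.0]]
wrist_force: [0.1, -0.7, 0.8]
grip_width: 0.0916
gripper_force: 0.0
clock: 12.9
position: [0.4867, -0.248, 0.0516]
eef_rot: [[-0.575, -0.818, -0.014], [-0.818, 0.575, -0.024], [0.028, -0.002, -1.0]]
wrist_force: [-0.0, 0.6, -0.1]
grip_width: 0.0922
gripper_force: 0.0
```

View pics/a4.png

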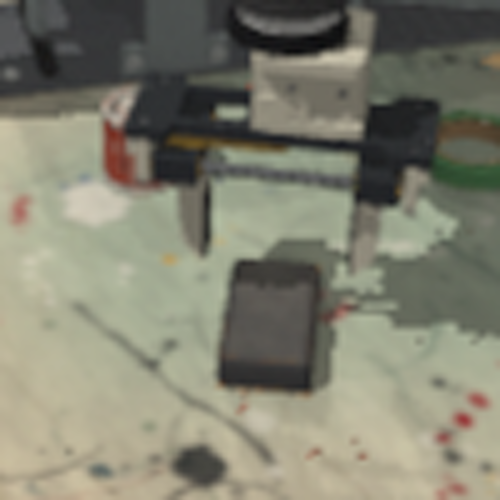

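The picture shows the fingers straddling the block, but the tool has drifted and is slightly tilted. I'll check the joint limits.

```bash
python3 -c "
from plant import sensors
s=sensors.observe()
import numpy as np
for k in('joint_pos','joint_vel','position','eef_rot','wrist_force'):print(k,np.round(s[k],4).tolist())"
python3 -m inch '{"grip":[1,1,1,1,1,1,1,1,1,1],"offset":[[0,0,0],[0,0,0],[0,0,0],[0,0,0],[0,0,0],[0,0,0],[0,0,0],[0,0,0],[0,0,0],[0,0,0]],"roll":[0,0,0,0,0,0,0,0,0,0]}'
```

```text
joint_pos [-0.5949, 0.5801, 1.6777, -0.0365, 0.882, -3.101]
joint_vel [0.0017, 0.0003, 0.0005, 0.0025, -0.0018, -0.0002]
position [0.4868, -0.2479, 0.0516]
eef_rot [[-0.5746, -0.8183, -0.0141], [-0.8179, 0.5748, -0.0245], [0.0281, -0.0026, -0.9996]]
wrist_force [0.0689, 0.1239, 0.2831]
clock: 14.25
position: [0.4865, -0.2477, 0.0511]
eef_rot: [[-0.575, -0.818, -0.015], [-0.818, 0.575, -0.024], [0.028, -0.001, -1.0]]
wrist_force: [0.0, 0.3, -0.2]
grip_width: 0.0918
gripper_force: 0.0
```

Joint 6 is at its limit, so I'll use the same grasp a half turn the other way. I'm rising and rolling -180°.

```bash
python3 -m inch '{"grip":[1,1,1,1,1,1,1,1,1,1],"offset":[[0,0,1],[0,0,0],[0,0,0],[0,0,0],[0,0,0],[0,0,0],[0,0,0],[0,0,0],[0,0,0],[0,0,0]],"roll":[0,-1,-1,-1,-1,-1,-1,-1,-1,-1]}'
python3 -m inch '{"grip":[1,1,1,1,1,1,1,1,1,1],"offset":[[0,0,0],[0,0,0],[0,0,0],[0,0,0],[0,0,0],[0,0,0],[0,0,0],[0,0,0],[0,0,0],[0,0,0]],"roll":[-1,-1,-1,-1,-1,-1,-1,-1,-1,-1]}'
python3 -m inch '{"grip":[1,1,1,1,1,1,1,1,1,1],"offset":[[0,0,0],[0,0,0],[0,0,0],[0,0,0],[0,0,0],[0,0,0],[0,0,0],[0,0,0],[0,0,0],[0,0,0]],"roll":[-1,-1,-1,-1,-1,-1,-1,-1,-1,-1]}'
```

```text
clock: 15.5
position: [0.4865, -0.2475, 0.101]
eef_rot: [[-0.985, -0.169, -0.028], [-0.169, 0.986, -0.006], [0.029, -0.001, -1.0]]
wrist_force: [0.4, 0.4, 1.1]
grip_width: 0.0918
gripper_force: 0.0
clock: 16.75
position: [0.4866, -0.2475, 0.101]
eef_rot: [[-0.763, 0.646, -0.023], [0.646, 0.763, 0.017], [0.029, -0.001, -1.0]]
wrist_force: [-0.2, -0.9, -0.5]
grip_width: 0.0916
gripper_force: 0.0
clock: 18.0
position: [0.4865, -0.2475, 0.1011]
eef_rot: [[0.005, 1.0, -0.001], [1.0, -0.005, 0.029], [0.029, -0.001, -1.0]]
wrist_force: [0.6, -0.7, 0.0]
grip_width: 0.0919
gripper_force: 0.0
```

```bash
python3 -m inch '{"grip":[1,1,1,1,1,1,1,1,1,1],"offset":[[-0.13,-0.27,0],[0,0,0],[0,0,0],[0,0,0],[0,0,-0.2],[0,0,-0.3],[0,0,-0.3],[0,0,-0.2],[0,0,-0.1],[0,0,0]],"roll":[-1,-1,-1,-1,-1,-1,-0.68,0,0,0]}'
python3 -c "
from h import *
n={k:cams.snapshot(k) for k in('scene','top')}
a=cv2.resize(n['scene']['pixels'][200:300,220:320],(500,500),interpolation=2)
cv2.imwrite('pics/a5.png',a)"
```

```text
clock: 19.25
position: [0.4801, -0.261, 0.046]
eef_rot: [[0.551, 0.834, 0.014], [0.834, -0.551, 0.025], [0.029, -0.002, -1.0]]
wrist_force: [1.0, -0.6, -0.1]
grip_width: 0.0919
gripper_force: 0.0
```

View pics/a5.png

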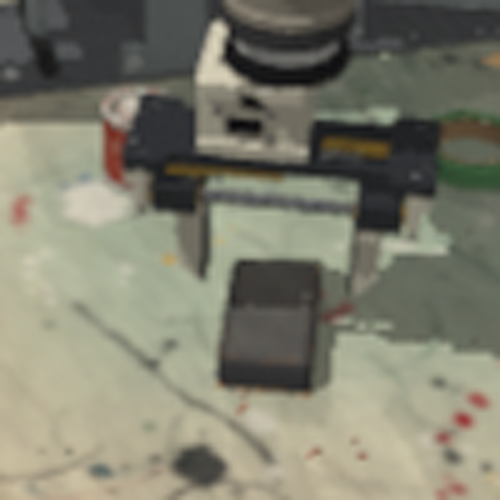

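The fingers straddle the block, at (195,270) and (365,285), with the block between them. I'll lower and close.

```bash
python3 -m inch '{"grip":[1,1,1,1,1,0,0,0,0,0],"offset":[[0,0,-0.3],[0,0,-0.2],[0,0,-0.16],[0,0,-0.06],[0,0,0],[0,0,0],[0,0,0],[0,0,0],[0,0,0],[0,0,0]],"roll":[0,0,0,0,0,0,0,0,0,0]}'
python3 -m inch '{"grip":[0,0,0,0,0,0,0,0,0,0],"offset":[[0,0,0.1],[0,0,0.3],[0,0,0.6],[0,0,0.8],[0,0,0.8],[0,0,0.8],[0,0,0.6],[0,0,0],[0,0,0],[0,0,0]],"roll":[0,0,0,0,0,0,0,0,0,0]}'
```

```text
clock: 20.6
position: [0.48, -0.2609, 0.0102]
eef_rot: [[0.552, 0.834, 0.014], [0.834, -0.552, 0.025], [0.029, -0.002, -1.0]]
wrist_force: [-0.9, 1.3, 3.1]
grip_width: 0.0598
gripper_force: 29.9
clock: 21.85
position: [0.4795, -0.2606, 0.2087]
eef_rot: [[0.552, 0.834, 0.012], [0.833, -0.552, 0.026], [0.029, -0.004, -1.0]]
wrist_force: [-0.4, 0.2, -1.4]
grip_width: 0.0597
gripper_force: 29.9
```

```bash
python3 -m inch '{"grip":[0,0,0,0,0,0,0,0,0,0],"offset":[[0.27,0.78,0],[0.27,0.78,0],[0.27,0.78,0],[0.27,0.78,0],[0.27,0.78,0],[0.27,0.78,0],[0.27,0.78,0],[0.27,0.78,0],[0.27,0.78,0],[0.27,0.78,0]],"roll":[-1,-1,-1,-1,-1,-1,-1,-1,-1,-1]}'
python3 -m inch '{"grip":[0,0,0,0,0,0,0,0,0,0],"offset":[[0,0,0],[0,0,0],[0,0,0],[0,0,0],[0,0,-0.2],[0,0,-0.2],[0,0,-0.2],[0,0,0],[0,0,0],[0,0,0]],"roll":[-1,-1,-1,-0.2,0,0,0,0,0,0]}'
cat > chk.py <<'E'
from h import *
s=cams.snapshot("scene"); st=sensors.observe(); p=np.array(st["position"]); R=np.array(st["eef_rot"])
q=[.5657,.1367,-.1662]
b=p+np.array([0,0,.0085]); print("yaw",np.degrees(np.arctan2(R[1,1],R[0,1])),"p",p)
L=np.array([np.cos(q[2]),np.sin(q[2])]); N=np.array([-L[1],L[0]]); print("chute xy",(p[:2]-q[:2])@L,(p[:2]-q[:2])@N)
for e in(-1,1):
    for w in(-1,1):
        X=np.append(p[:2]+e*.0555*L+w*.03*N,0); print([proj(s,X+[0,0,p[2]+dz]).round(1).tolist() for dz in(-.010,.017)])
c=proj(s,p); x,y=int(c[0])-30,int(c[1])-25
g=s["pixels"][y:y+45,x:x+60].max(2); print(x,y)
for r in range(0,45,1): print("%3d "%(y+r)+"".join("#" if v<60 else "+" if v<85 else "." for v in g[r]))
E
python3 chk.py
```

```text
clock: 23.1
position: [0.6149, 0.1303, 0.2086]
eef_rot: [[0.994, 0.11, 0.026], [0.11, -0.994, 0.004], [0.026, -0.001, -1.0]]
wrist_force: [0.3, -0.0, -0.6]
grip_width: 0.06
gripper_force: 29.9
clock: 24.35
position: [0.6154, 0.129, 0.1806]
eef_rot: [[0.986, -0.165, 0.029], [-0.165, -0.986, -0.003], [0.03, -0.002, -1.0]]
wrist_force: [0.1, 0.0, -0.3]
grip_width: 0.0599
gripper_force: 29.9
yaw -99.4992365186503 p [0.61531147 0.12902458 0.18053183]
chute xy 0.0501976447763015 0.0006378641266785531
[[250.4, 173.2], [250.4, 166.8]]
[[246.8, 167.3], [246.8, 161.1]]
[[277.4, 170.5], [277.7, 164.2]]
[[273.0, 164.8], [273.2, 158.7]]
232 141
141 ..................++++##+..+#######+.+......................
142 ..................####+##+.###########+.....................
143 ..................##+++################+....................
144 .................+##+..#################+...................
145 .................+##++.+##########+++####+..................
146 ..................+#+++######################...............
147 ...................+#########################+..............
148 .
[... 1764 characters left out ...]
..................................................
176 ...............+............................................
177 ............................................................
178 ................+...........................................
179 ............................................................
180 ............................................................
181 ..................+.........................................
182 .......................................................+++++
183 .......................................................+...+
184 .......................++...................................
185 ........................+++++...............................
```

By the pixel mask, the held block spans x 247.5–276.5 against 246.8–277.7 predicted, so the grip is centred. I'm lowering to about 4 mm above the rollers.

```bash
python3 -m inch '{"grip":[0,0,0,0,0,0,0,0,0,0],"offset":[[0,0,-0.2],[0,0,-0.2],[0,0,-0.1],[0,0,-0.07],[0,0,-0.05],[0,0,0],[0,0,0],[0,0,0],[0,0,0],[0,0,0]],"roll":[0,0,0,0,0,0,0,0,0,0]}'
```

```text
clock: 25.65
position: [0.6151, 0.129, 0.1491]
eef_rot: [[0.986, -0.165, 0.028], [-0.165, -0.986, -0.003], [0.029, -0.001, -1.0]]
wrist_force: [-0.2, 0.2, -1.1]
grip_width: 0.0601
gripper_force: 29.9
```

```bash
python3 -m inch '{"grip":[1,1,1,1,1,1,1,1,1,1],"offset":[[0,0,0],[0,0,0],[0,0,0],[0,0,0],[0,0,0],[0,0,0.2],[0,0,0.6],[0,0,0.8],[0,0,0.8],[0,0,0]],"roll":[0,0,0,0,0,0,0,0,0,0]}'
python3 -m inch '{"grip":[1,1,1,1,1,1,1,1,1,1],"offset":[[-0.5,-0.7,0.2],[-0.5,-0.7,0.2],[-0.5,-0.7,0.2],[-0.5,-0.7,0.2],[-0.5,-0.7,0],[0,-0.7,0],[0,0,0],[0,0,0],[0,0,0],[0,0,0]],"roll":[0,0,0,0,0,0,0,0,0,0]}'
cat > chk2.py <<'E'
from h import *
exec(open("fit.py").read().split("# block")[0].split("f=lambda")[0].split("tin=tri")[0])
def W(q,p): c,s=np.cos(q[2]),np.sin(q[2]); return np.array([q[0]+c*p[0]-s*p[1],q[1]+s*p[0]+c*p[1],p[2]])
q=[.5657,.1367,-.1662]
for n in("top","scene"):
    s=cams.snapshot(n); c=proj(s,W(q,(.267,0,.06))); print(n,"stop block expected",c.round(1))
    print([proj(s,W(q,(a,b,.046+.027-.2*(a-.267)))).round(0).tolist() for a in(.2115,.3225) for b in(-.03,.03)])
    x,y=int(c[0])-28,int(c[1])-20; g=s["pixels"][y:y+45,x:x+56].max(2); print(x,y)
    for r in range(45): print("%3d "%(y+r)+"".join("#" if v<75 else "+" if v<100 else "." for v in g[r]))
    d=cv2.absdiff(s["pixels"],S[n]["pixels"]).max(2)
    for a,b in((-.14,0),(-.1,-.03),(.13,.066),(.13,-.066),(.05,0)):
        u=proj(s,W(q,(a,b,.14))).round().astype(int); print((a,b),s["pixels"][u[1],u[0]].tolist(),S[n]["pixels"][u[1],u[0]].tolist())
E
python3 chk2.py
```

```text
clock: 26.9
position: [0.6167, 0.1292, 0.2739]
eef_rot: [[0.986, -0.165, 0.037], [-0.165, -0.986, -0.003], [0.037, -0.004, -0.999]]
wrist_force: [-0.4, 0.4, -0.3]
grip_width: 0.0921
gripper_force: 0.0
clock: 28.15
position: [0.4902, -0.0802, 0.3089]
eef_rot: [[0.986, -0.164, 0.028], [-0.164, -0.986, -0.003], [0.028, -0.002, -1.0]]
wrist_force: [0.4, -0.5, -0.6]
grip_width: 0.0919
gripper_force: 0.0
top stop block expected [219.  112.7]
[[224.0, 127.0], [206.0, 124.0], [231.0, 99.0], [213.0, 96.0]]
191 92
 92 ........................................................
 93 ...............++++++...................................
 94 ...............+++###+++++..............................
 95 ...............++#########+++++.+.......................
 96 ...............+###############++++++...................
 97 ..............+######################+++++++............
 98 ..............+############################++++.........
 99 ..............++++++######+####################++++.....
100 ..................+++++###+##++++################+++....
101 ......................+######+++#####
[... 4724 characters left out ...]
...
205 ######++++##############################++++++++........
206 ######++++####################+++++++++########.........
207 ######+++############+++++++++########+.................
208 ######+++#####+++++++#########++...+++..................
209 #####################+.....+++......++++++++............
210 #####################+......++++++++....+++++...........
211 #########++++++++++++++++++##+++++.......+++............
212 #+++++++++++..+++++++++++++##+++++.......+++............
(-0.14, 0) [96, 100, 99] [94, 98, 97]
(-0.1, -0.03) [103, 106, 105] [91, 94, 93]
(0.13, 0.066) [113, 120, 122] [111, 118, 120]
(0.13, -0.066) [96, 101, 100] [94, 98, 97]
(0.05, 0) [86, 91, 90] [147, 155, 153]
```

The block lies at the end stop, matching the predicted outline. The rocker's edge pixels match the starting image, so it is level again. I'm handing in.

```bash
python3 -c "
from plant import manip
print(manip.close_job())"
```

```text
the job is handed in; nothing more can be done
None
```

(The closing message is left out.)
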